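# Whetstone held over the rinsing basin

## Robot

A 6-joint arm with a two-finger parallel gripper is mounted at the origin on a cart in front of the work surface, level with it; the furniture and walls round the work are solid. World frame = base frame: x ahead of the robot, y to its left, z up, the work surface at z = 0. Lengths are in m, angles in degrees, forces in N, time in s.
With the tool pointing down it reaches from about 0.275 to 0.85 m from the base axis. Payload 5.2 kg.
Tool frame: the origin (TCP) lies midway between the tips of the shut fingers; the grasp point (between the pads) lies 19 mm behind it; z points along the fingers, y is the line along which they close (so a half turn about z gives the same grasp; the last joint's range is limited). The gripper opens to 85 mm and grips with 20 to 120 N. Pads are 22 mm wide; open, the fingers measure 114 mm over their backs; the gripper's body (76 mm by 85 mm) begins 54 mm behind the grasp point. The pads swing forward as they close: fully open they stand 13 mm farther back than shut.
Start: joints at [-75.848, 14.817, 87.949, -0, 77.235, -11.62], TCP at [0.239, -0.495, 0.231] pointing down, gripper open.
Joint ranges: [-179.93, 179.93], [-52.35, 119.4], [10.71, 147.94], [-69.91, 249.91], [12.55, 155.21], [-178.61, 178.61]. Speed limits (degrees/s): [147.25, 147.25, 180, 180, 180, 180].

## Interface

Orientations are given as a 3x3 rotation matrix whose columns are the frame's x, y, z axes.
In Python, from bench import get_state, read_camera, job_done gives the robot as it stands. The module is installed in compiled form; this text tells all that it offers.
- The arm moves only by the shell command python3 -m creep 'ROWS' [FORCE]. ROWS is JSON, a list of rows, each an object of numbers: "fingers": the finger opening in m, from 0 to 0.0854; "dx", "dy", "dz": the shift along the tool's x, y, z in m; "roll": the turn about the tool's z in degrees. A call has exactly 10 rows; each row is the pose to reach, as a shift and turn from the pose commanded when the call began, along the tool's axes at that moment; what a row does not reach only later rows make up. A row lasts 1/10 s, in which the tool goes at most 50 mm and 8.59 degrees, less where a joint would pass 70% of its speed; a pose out of reach is approached as far as the arm can. A call with a gripper value outside its range is refused whole. The fingers move at their own pace and stop on an object; FORCE is the grip in N (left out, the last holds). Time passes only in rows, so rows that repeat a pose let the fingers close, or fill a call up. It gives the time, the measured TCP pose, the force, the opening and the grip force at its end, in the units of the state.
- get_state(): the state, without advancing time (a new reading comes with each control period).
- read_camera(name): name is "side" or "top"; returns a dict with "img" (420x560x3 uint8, red, green, blue), "K" (3x3 intrinsics, pixels), "xyz" and "orientation" of the camera in the world. Camera axes: x right, y down, z forward; pixel columns grow to the right and rows downward; lengths in m; the calibration is good to about 2 mm. A picture is of the moment at which its call begins. There is no depth.
- job_done(): hands the job in; it is judged then, once.
The state is a dict: "t": time; "joint_positions": joint angles; "dq": joint speeds; "joint_efforts": joint torques, N m; "position": TCP position; "orientation": TCP orientation; "contact_force": force on the tool from outside, world axes, zero at the start; "torque": the same for the moment, N m; "grip_width": finger opening in m; "grip_force": force on a finger pad.
Only numpy, scipy, OpenCV 4.12 (cv2) and the standard library are available. Lean on these libraries where they do the work, as an engineer would, in place of code of your own. Each camera call takes 0.05 s, during which the arm holds its last target. There are 200 camera calls.

## Task

Take the whetstone out of the sanding tray and carry it level over to the orange basin. Hold it level and still above the middle of the basin, about a hand's breadth (9 cm) clear above the rim, ready to be rinsed; keep it there for at least two seconds and finish while still holding it. Leave the other pieces in the tray and the basin itself where they are.

Things in the scene. Friction and masses are not known exactly. Their poses are not given: they have to be found in the camera images.
- whetstone: The two-grade whetstone: a plain sharp-edged bar 42 x 120 x 24 mm, upper half tan, lower half grey, about 0.3 to 0.5 kg, lying flat tan side up in the tray. Origin: centre of its underside; x across its 42 mm width, y along its 120 mm length, z up. It balances when gripped across its width at mid-length. It may lie in any of three places of the tray.
- tray: Low open wooden tray with brass corners, fixed to the table: 200 mm (its x) x 350 mm (its y) x 42 mm high outside, walls and floor 6 mm thick. Origin: centre of its underside. Three blocks lie crosswise in it side by side, their lengths roughly along the tray's x, centres about 105 mm apart along the tray's y; beside each long flank of a block, at its mid-length, at least 25 mm is free. The tray stands on the left or the right side, the basin on the other.
- basin: Round orange plastic basin, loose, open at the top, dark inside: 246 mm across the rim, 100 mm high. Origin: centre of its underside; z up.
- rubber_block: Black rubber sanding block with sloped shoulders, 44 x 103 x 37 mm (x, y, z), lying in the tray; stays there. Origin: centre of its underside.
- cork_block: Brown speckled cork sanding block, 48 x 78 x 28 mm (x, y, z), lying in the tray; stays there. Origin: centre of its underside.
- charcoal_a: Black polishing-charcoal stick, 19 x 55 x 16 mm (x, y, z), lying in the tray between two blocks near their far ends; stays there. Origin: centre of its underside.
- charcoal_b: Black polishing-charcoal stick, 21 x 42 x 16 mm (x, y, z), lying in the tray between two blocks near their near ends; stays there. Origin: centre of its underside.
Not all that is in view belongs to the job. Of the things like the whetstone, leave any that is blue or turquoise; of the rest the larger one is meant.

How it is judged (in metres and radians):
On the way, in this order (a step that is already met when the one before it is completed fails the run):
1. the whetstone is lifted clear of the tray in the fingers (contact force between whetstone and the fingers above 2 N and contact force between whetstone and tray below 0.05 N and contact force between whetstone and rubber_block below 0.05 N and contact force between whetstone and cork_block below 0.05 N and contact force between whetstone and charcoal_a below 0.05 N and contact force between whetstone and charcoal_b below 0.05 N and height (world z) of whetstone above 0.06 m), for 0.1 s.
2. the whetstone is held level and still above the middle of the basin for a while (contact force between whetstone and the fingers above 2 N and angle between whetstone's own z axis and vertical below 0.12 rad and linear speed of whetstone below 0.03 m/s and angular speed of whetstone below 0.2 rad/s and height (world z) of whetstone between 0.14 and 0.27 m and horizontal distance between whetstone and basin below 0.05 m and contact force between whetstone and basin below 0.05 N and contact force between whetstone and tray below 0.05 N and contact force between whetstone and rubber_block below 0.05 N and contact force between whetstone and cork_block below 0.05 N and contact force between whetstone and charcoal_a below 0.05 N and contact force between whetstone and charcoal_b below 0.05 N), for 1.5 s.
At the end, for the whole second after the job is handed in: The whetstone is in the fingers, touched by nothing else, level within 0.12 rad with its tan side up, still, centred within 50 mm of the basin's middle, its underside 40 to 170 mm above the rim (140 to 270 mm above the table); the other pieces and the basin are within 40 mm of where they were (all of step 2 and distance of each of rubber_block, cork_block, charcoal_a, charcoal_b, basin from where it was at the start of the episode below 0.04 m); the arm keeps its last pose, push and grip.
It fails at once if another piece of the tray is displaced by more than 40 mm (distance of any of rubber_block, cork_block, charcoal_a, charcoal_b from where it was at the start of the episode above 0.04 m).
It fails at once if the basin is shoved by more than 40 mm (distance of basin from where it was at the start of the episode above 0.04 m).
It fails at once if the whetstone is tipped by more than 0.3 rad (angle between whetstone's own z axis and vertical above 0.3 rad).
It fails at once if the whetstone is knocked against the basin (contact force between whetstone and basin above 3 N).
It also fails if it takes over 45 s, if anything falls off the work surface, if the arm or the gripper's body presses on something with over 40 N, if the wrist force passes 120 N, or if a joint passes its speed limit or range.

## Working session

There is one attempt and no reset: what is moved stays moved. The work goes in short steps, Python scripts to look and compute and a shell command to move; the robot and the scene stay as the last step left them, time stands still between calls to the robot, and variables do not carry over. Pictures are saved under pics/ and viewed, at most 10 in all, crops included, and the job is handed in when it is done.

```bash
mkdir -p pics; python3 - <<'E'
from bench import *
import cv2
s=get_state();print(s['t'],s['position'],s['orientation'],s['grip_width'])
for n in('top','side'):
    c=read_camera(n);cv2.imwrite(f'pics/{n}0.png',c['img'][:,:,::-1]);print(n,c['K'],c['xyz'],c['orientation'])
E
```

```text
0.0 [ 0.23902843 -0.49476252  0.23046702] [[ 9.00523357e-01  4.34807392e-01 -4.63852758e-04]
 [ 4.34807485e-01 -9.00521626e-01  1.80314861e-03]
 [ 3.66312907e-04 -1.82546409e-03 -9.99998267e-01]] 0.0853320821894346
top [[529.2998298    0.         278.8820835 ]
 [  0.         529.2998298  208.21155802]
 [  0.           0.           1.        ]] [ 0.3914945  -0.02594025  1.2590162 ] [[-0.01143467 -0.98355875  0.18022606]
 [-0.99987821  0.01316122  0.00838701]
 [-0.01062111 -0.18010821 -0.98358946]]
side [[483.75027351   0.         279.19318655]
 [  0.         483.75027351 209.90925474]
 [  0.           0.           1.        ]] [ 0.45908831 -1.0794813   0.70673957] [[ 0.98962548 -0.06180263  0.12969902]
 [-0.1427877  -0.5230458   0.84025875]
 [ 0.01590833 -0.8500609  -0.5264441 ]]
```

View pics/top0.png

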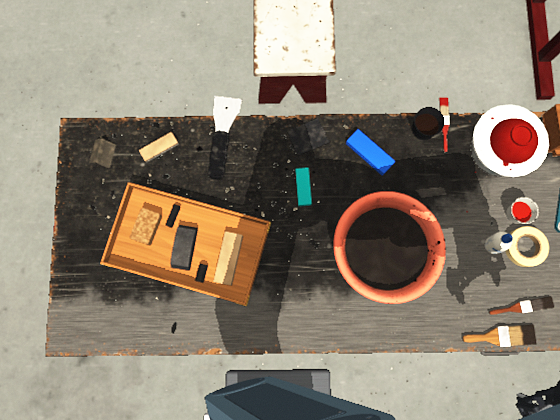

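View pics/side0.png

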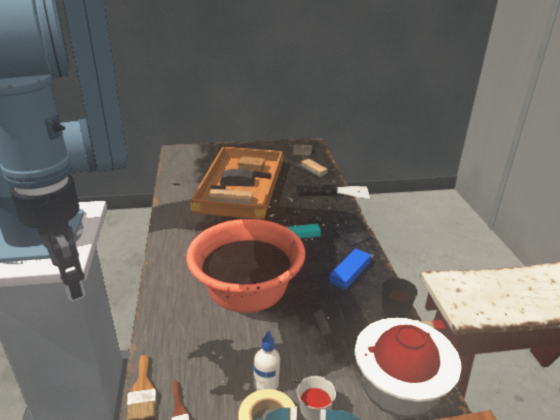

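The top view shows the tan whetstone in the tray at about (228,258). The rubber block is at (184,247), the cork at (147,225), the basin rim is centred near (389,247), and a small tan decoy lies at (158,146). Next I'll measure them.

```bash
cat > h.py <<'E'
import numpy as np,cv2
from bench import *
def ray(c,p,z):
    d=c['orientation']@np.linalg.inv(c['K'])@np.array([p[0],p[1],1.]);o=np.array(c['xyz'])
    return o+d*(z-o[2])/d[2]
def stone(c,z,roi):
    x0,y0,x1,y1=roi;h=cv2.cvtColor(c['img'],cv2.COLOR_RGB2HSV)
    m=((h[...,0]>8)&(h[...,0]<32)&(h[...,1]<125)&(h[...,2]>140)).astype(np.uint8)*255
    k=np.zeros_like(m);k[y0:y1,x0:x1]=m[y0:y1,x0:x1]
    k=cv2.morphologyEx(k,cv2.MORPH_OPEN,np.ones((3,3)))
    cs=cv2.findContours(k,0,1)[0];b=max(cs,key=cv2.contourArea)
    P=np.array([ray(c,p,z)[:2] for p in b[:,0]],np.float32)
    return cv2.minAreaRect(P*1000),cv2.boundingRect(b),k
E
python3 - <<'E'
from h import *
c=read_camera('top');h=cv2.cvtColor(c['img'],cv2.COLOR_RGB2HSV)
for p in[(228,258),(235,240),(222,278),(210,240),(165,240),(232,295)]:print(p,h[p[1],p[0]])
r,b,k=stone(c,.03,(195,215,255,300));print(r,b)
m=((h[...,0]<12)&(h[...,1]>110)&(h[...,2]>130)).astype(np.uint8)*255
m[:, :320]=0;m[:,455:]=0
b=max(cv2.findContours(m,0,1)[0],key=cv2.contourArea)
P=np.array([ray(c,p,.1)[:2] for p in b[:,0]],np.float32)*1000
print('basin',cv2.minEnclosingCircle(P),cv2.fitEllipse(P))
v=c['img'].copy();v[k>0]=(255,0,255);v[m>0]=(0,255,0);cv2.imwrite('pics/m1.png',cv2.resize(v[170:320,90:460],None,fx=2,fy=2)[:,:,::-1])
E
```

```text
(228, 258) [ 22  99 252]
(235, 240) [ 15 125 167]
(222, 278) [ 23  89 254]
(210, 240) [ 16 170 244]
(165, 240) [ 17 167 250]
(232, 295) [ 12 182 150]
((502.63726806640625, 110.83824920654297), (30.11931037902832, 119.11954498291016), 77.2037353515625) (214, 232, 23, 51)
basin ((516.3260498046875, -256.9490051269531), 124.68921661376953) ((518.5969848632812, -257.1825866699219), (238.34072875976562, 243.50975036621094), 107.75868225097656)
```

View pics/m1.png

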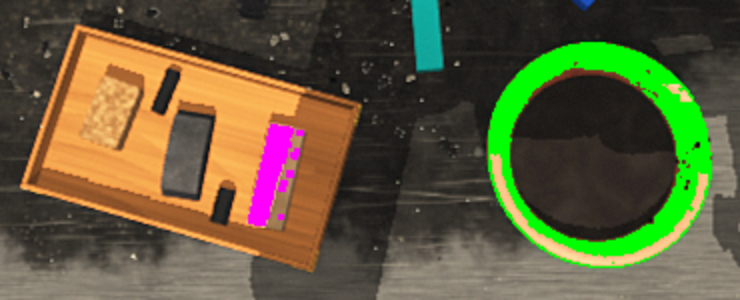

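The mask covers only the sunlit part of the stone and misses its shadowed right strip. The basin fit is good, at about (0.517,-0.257). I'll add the shadow to the mask and compute the move.

```bash
python3 - <<'E'
from h import *
c=read_camera('top');h=cv2.cvtColor(c['img'],cv2.COLOR_RGB2HSV)
for y in (245,258,270):print(y,[(x,*map(int,h[y,x])) for x in range(214,246,2)])
s=get_state();R=np.array(s['orientation']);print(R.T@(np.array([.5015,.105,.20])-s['position']))
E
```

```text
245 [(214, 15, 175, 237), (216, 15, 179, 238), (218, 15, 177, 239), (220, 15, 179, 239), (222, 18, 107, 235), (224, 19, 104, 241), (226, 19, 107, 241), (228, 20, 105, 244), (230, 22, 101, 247), (232, 24, 90, 255), (234, 16, 125, 173), (236, 17, 123, 184), (238, 17, 120, 185), (240, 16, 106, 113), (242, 13, 184, 162), (244, 13, 183, 152)]
258 [(214, 16, 167, 248), (216, 16, 168, 249), (218, 15, 151, 225), (220, 21, 102, 246), (222, 20, 102, 244), (224, 19, 101, 244), (226, 20, 105, 244), (228, 22, 98, 252), (230, 16, 126, 160), (232, 16, 124, 179), (234, 16, 121, 183), (236, 16, 122, 176), (238, 12, 162, 131), (240, 12, 182, 157), (242, 12, 176, 159), (244, 13, 183, 155)]
270 [(214, 17, 173, 250), (216, 20, 104, 243), (218, 23, 88, 251), (220, 22, 91, 251), (222, 21, 97, 248), (224, 22, 99, 248), (226, 15, 122, 215), (228, 15, 123, 151), (230, 16, 129, 156), (232, 16, 124, 160), (234, 17, 96, 104), (236, 13, 182, 178), (238, 13, 181, 180), (240, 13, 182, 175), (242, 13, 187, 172), (244, 13, 180, 170)]
[ 0.49716543 -0.42618567  0.03137555]
```

```bash
sed -i 's/<125)&(h\[...,2\]>140/<140)\&(h[...,2]>125/' h.py; python3 - <<'E'
from h import *
c=read_camera('top')
print(stone(c,.03,(195,215,255,300))[:2])
E
python3 -m creep '[{"dx":0.02,"dy":-0.017,"roll":2},{"dx":0.05,"dy":-0.043,"roll":5},{"dx":0.085,"dy":-0.073,"roll":9},{"dx":0.12,"dy":-0.103,"roll":13},{"dx":0.155,"dy":-0.133,"roll":17},{"dx":0.19,"dy":-0.163,"roll":21},{"dx":0.225,"dy":-0.193,"roll":25},{"dx":0.25,"dy":-0.214,"roll":27},{"dx":0.265,"dy":-0.227,"roll":28},{"dx":0.27,"dy":-0.231,"roll":28}]' 25
```

```text
(((501.4935607910156, 105.34309387207031), (42.414642333984375, 119.89506530761719), 77.20806884765625), (214, 232, 28, 53))validation failed for argument at $[0]...
```

```bash
python3 -m creep '[{"fingers":0.085,"dx":0.02,"dy":-0.017,"dz":0,"roll":2},{"fingers":0.085,"dx":0.05,"dy":-0.043,"dz":0,"roll":5},{"fingers":0.085,"dx":0.085,"dy":-0.073,"dz":0,"roll":9},{"fingers":0.085,"dx":0.12,"dy":-0.103,"dz":0,"roll":13},{"fingers":0.085,"dx":0.155,"dy":-0.133,"dz":0,"roll":17},{"fingers":0.085,"dx":0.19,"dy":-0.163,"dz":0,"roll":21},{"fingers":0.085,"dx":0.225,"dy":-0.193,"dz":0,"roll":25},{"fingers":0.085,"dx":0.25,"dy":-0.214,"dz":0,"roll":27},{"fingers":0.085,"dx":0.265,"dy":-0.227,"dz":0,"roll":28},{"fingers":0.085,"dx":0.27,"dy":-0.231,"dz":0,"roll":28}]' 25
cat >> h.py <<'E'
def go(t,ang=None):
    s=get_state();R=np.array(s['orientation']);print('t',s['t'],'pos',np.round(s['position'],4),'zax',np.round(R[:,2],3))
    print('shift',np.round(R.T@(np.array(t)-s['position']),4),'joints',np.round(s['joint_positions'],0))
    if ang is not None:print('roll',(np.degrees(np.arctan2(R[1,1],R[0,1]))-ang+90)%180-90)
    print('F',np.round(s['contact_force'],2),s['grip_width'],s['grip_force'])
E
python3 -c "
from h import *
go([.5015,.1053,.13],77.2)"
```

```text
t: 1.25
position: [0.3822, -0.168, 0.2314]
orientation: [[0.999, -0.036, 0.0], [-0.036, -0.999, 0.0], [0.0, -0.0, -1.0]]
contact_force: [-0.5, 0.0, 0.6]
grip_width: 0.0851
grip_force: 0.0
t 1.25 pos [ 0.3822 -0.168   0.2314] zax [ 0.  0. -1.]
shift [ 0.1093 -0.2774  0.1015] joints [-39.   1. 104.   0.  75.  53.]
roll 10.726690993144445
F [-0.54  0.02  0.65] 0.08506749478968145 0.0
```

```bash
python3 -m creep '[{"fingers":0.085,"dx":0.008,"dy":-0.02,"dz":0,"roll":1},{"fingers":0.085,"dx":0.022,"dy":-0.055,"dz":0,"roll":3},{"fingers":0.085,"dx":0.037,"dy":-0.095,"dz":0,"roll":5},{"fingers":0.085,"dx":0.053,"dy":-0.135,"dz":0,"roll":7},{"fingers":0.085,"dx":0.069,"dy":-0.175,"dz":0.01,"roll":9},{"fingers":0.085,"dx":0.085,"dy":-0.215,"dz":0.03,"roll":10},{"fingers":0.085,"dx":0.099,"dy":-0.25,"dz":0.055,"roll":10.7},{"fingers":0.085,"dx":0.107,"dy":-0.27,"dz":0.08,"roll":10.7},{"fingers":0.085,"dx":0.1093,"dy":-0.2774,"dz":0.09,"roll":10.7},{"fingers":0.085,"dx":0.1093,"dy":-0.2774,"dz":0.09,"roll":10.7}]' 25
python3 - <<'E'
from h import *
go([.5015,.1053,.03],77.2)
for n in('top','side'):
    c=read_camera(n)
    x0,y0,w=(90,160,240) if n=='top' else(150,60,240)
    cv2.imwrite(f'pics/{n}2.png',cv2.resize(c['img'][y0:y0+180,x0:x0+w],None,fx=3,fy=3)[:,:,::-1])
E
```

```text
t: 2.25
position: [0.501, 0.103, 0.1397]
orientation: [[0.975, -0.222, -0.004], [-0.222, -0.975, -0.0], [-0.004, 0.001, -1.0]]
contact_force: [0.2, -0.3, 0.3]
grip_width: 0.0851
grip_force: 0.0
t 2.25 pos [0.501  0.103  0.1397] zax [-0.004 -0.    -1.   ]
shift [ 0.0004 -0.0025  0.1096] joints [ -1.  16. 100.  -0.  64. 102.]
roll -0.046011640211077065
F [ 0.18 -0.33  0.33] 0.08507515605001707 0.0
```

View pics/side2.png

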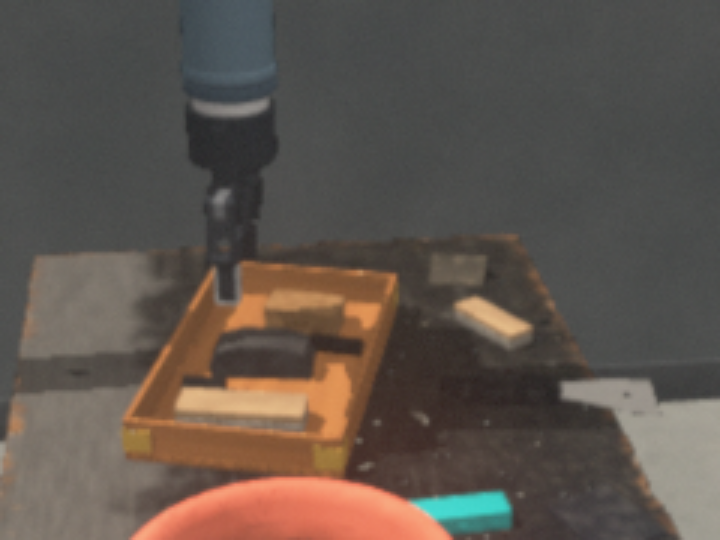

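The side view shows the finger at crop (228,300), which agrees with its computed pose. The stone is at crop (242,408) and its mid flanks are free. I'll set a 60 mm opening so the finger backs stay within the free strips, then check how the arm has settled.

```bash
python3 -m creep '[{"fingers":0.06,"dx":0,"dy":0,"dz":0.02,"roll":0},{"fingers":0.06,"dx":0,"dy":0,"dz":0.04,"roll":0},{"fingers":0.06,"dx":0,"dy":0,"dz":0.06,"roll":0},{"fingers":0.06,"dx":0,"dy":0,"dz":0.07,"roll":0},{"fingers":0.06,"dx":0,"dy":0,"dz":0.07,"roll":0},{"fingers":0.06,"dx":0,"dy":0,"dz":0.07,"roll":0},{"fingers":0.06,"dx":0,"dy":0,"dz":0.07,"roll":0},{"fingers":0.06,"dx":0,"dy":0,"dz":0.07,"roll":0},{"fingers":0.06,"dx":0,"dy":0,"dz":0.07,"roll":0},{"fingers":0.06,"dx":0,"dy":0,"dz":0.07,"roll":0}]' 25
python3 - <<'E'
from h import *
go([.5015,.1053,.006],77.2)
for n in('side','top'):
    c=read_camera(n)
    x0,y0,w=(90,160,240) if n=='top' else(190,110,120)
    f=3 if n=='top' else 6
    cv2.imwrite(f'pics/{n}3.png',cv2.resize(c['img'][y0:y0+w*3//4,x0:x0+w],None,fx=f,fy=f)[:,:,::-1])
E
```

```text
t: 3.35
position: [0.502, 0.1031, 0.0716]
orientation: [[0.975, -0.224, 0.001], [-0.224, -0.975, -0.0], [0.001, -0.0, -1.0]]
contact_force: [0.1, 0.6, 0.1]
grip_width: 0.0597
grip_force: 0.0
t 3.35 pos [0.502  0.1031 0.0716] zax [ 0.001 -0.    -1.   ]
shift [-0.001  -0.002   0.0656] joints [ -1.  21. 105.   0.  55. 102.]
roll -0.11788198361477953
F [0.09 0.59 0.15] 0.059747357198134135 0.0
```

View pics/side3.png

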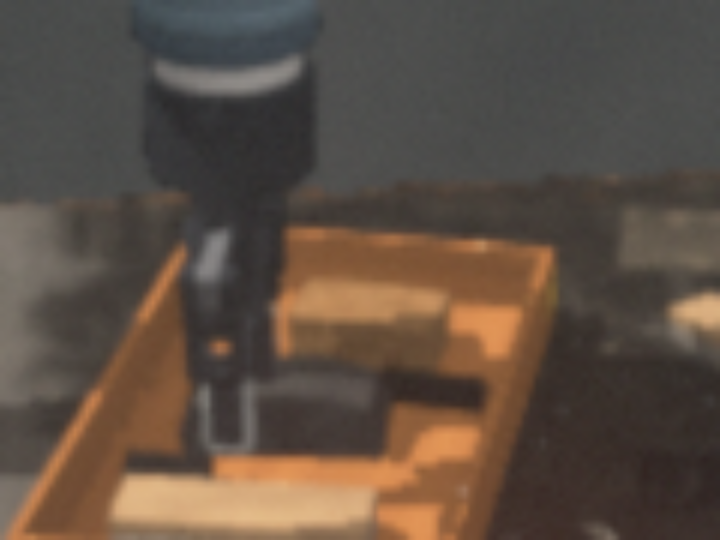

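View pics/top3.png

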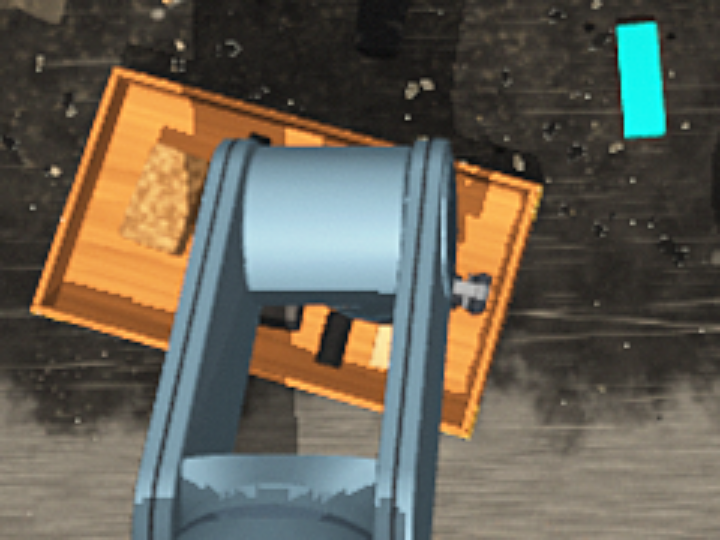

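The side view shows the fingertip at crop (228,445), with clear space beside the stone. The top view is mostly blocked by the arm. Correcting 2 mm, then descending and gripping.

```bash
python3 -m creep '[{"fingers":0.06,"dx":-0.001,"dy":-0.002,"dz":0.005,"roll":0},{"fingers":0.06,"dx":-0.001,"dy":-0.002,"dz":0.02,"roll":0},{"fingers":0.06,"dx":-0.001,"dy":-0.002,"dz":0.035,"roll":0},{"fingers":0.06,"dx":-0.001,"dy":-0.002,"dz":0.048,"roll":0},{"fingers":0.06,"dx":-0.001,"dy":-0.002,"dz":0.056,"roll":0},{"fingers":0.06,"dx":-0.001,"dy":-0.002,"dz":0.061,"roll":0},{"fingers":0.06,"dx":-0.001,"dy":-0.002,"dz":0.064,"roll":0},{"fingers":0.06,"dx":-0.001,"dy":-0.002,"dz":0.064,"roll":0},{"fingers":0.06,"dx":-0.001,"dy":-0.002,"dz":0.064,"roll":0},{"fingers":0.06,"dx":-0.001,"dy":-0.002,"dz":0.064,"roll":0}]' 25
```

```text
t: 4.45
position: [0.5017, 0.1052, 0.0078]
orientation: [[0.975, -0.224, 0.001], [-0.224, -0.975, 0.0], [0.001, -0.0, -1.0]]
contact_force: [-0.8, -0.7, -0.3]
grip_width: 0.0599
grip_force: 0.0
```

```bash
python3 -m creep '[{"fingers":0.03,"dx":0,"dy":0,"dz":0,"roll":0},{"fingers":0.03,"dx":0,"dy":0,"dz":0,"roll":0},{"fingers":0.03,"dx":0,"dy":0,"dz":0,"roll":0},{"fingers":0.03,"dx":0,"dy":0,"dz":0,"roll":0},{"fingers":0.03,"dx":0,"dy":0,"dz":0,"roll":0},{"fingers":0.03,"dx":0,"dy":0,"dz":0,"roll":0},{"fingers":0.03,"dx":0,"dy":0,"dz":0,"roll":0},{"fingers":0.03,"dx":0,"dy":0,"dz":0,"roll":0},{"fingers":0.03,"dx":0,"dy":0,"dz":0,"roll":0},{"fingers":0.03,"dx":0,"dy":0,"dz":0,"roll":0}]' 60
```

```text
t: 5.45
position: [0.5017, 0.105, 0.008]
orientation: [[0.975, -0.224, 0.001], [-0.224, -0.975, -0.0], [0.001, 0.0, -1.0]]
contact_force: [-1.8, -1.2, 5.6]
grip_width: 0.0407
grip_force: 63.0
```

```bash
python3 -m creep '[{"fingers":0.03,"dx":0,"dy":0,"dz":-0.004,"roll":0},{"fingers":0.03,"dx":0,"dy":0,"dz":-0.01,"roll":0},{"fingers":0.03,"dx":0,"dy":0,"dz":-0.018,"roll":0},{"fingers":0.03,"dx":0,"dy":0,"dz":-0.028,"roll":0},{"fingers":0.03,"dx":0,"dy":0,"dz":-0.038,"roll":0},{"fingers":0.03,"dx":0,"dy":0,"dz":-0.048,"roll":0},{"fingers":0.03,"dx":0,"dy":0,"dz":-0.056,"roll":0},{"fingers":0.03,"dx":0,"dy":0,"dz":-0.062,"roll":0},{"fingers":0.03,"dx":0,"dy":0,"dz":-0.065,"roll":0},{"fingers":0.03,"dx":0,"dy":0,"dz":-0.065,"roll":0}]'
python3 - <<'E'
from h import *
go([.517,-.257,.192])
c=read_camera('side');cv2.imwrite(f'pics/s4.png',cv2.resize(c['img'][80:230,150:350],None,fx=4,fy=4)[:,:,::-1])
E
```

```text
t: 6.45
position: [0.5016, 0.1052, 0.0728]
orientation: [[0.975, -0.224, 0.001], [-0.224, -0.975, 0.0], [0.001, -0.0, -1.0]]
contact_force: [1.3, -0.2, -4.3]
grip_width: 0.0411
grip_force: 61.7
t 6.45 pos [0.5016 0.1052 0.0728] zax [ 0.001  0.    -1.   ]
shift [ 0.0962  0.3496 -0.1192] joints [ -1.  21. 105.   0.  55. 102.]
F [ 1.29 -0.21 -4.34] 0.04110831474329146 61.650967597961426
```

View pics/s4.png

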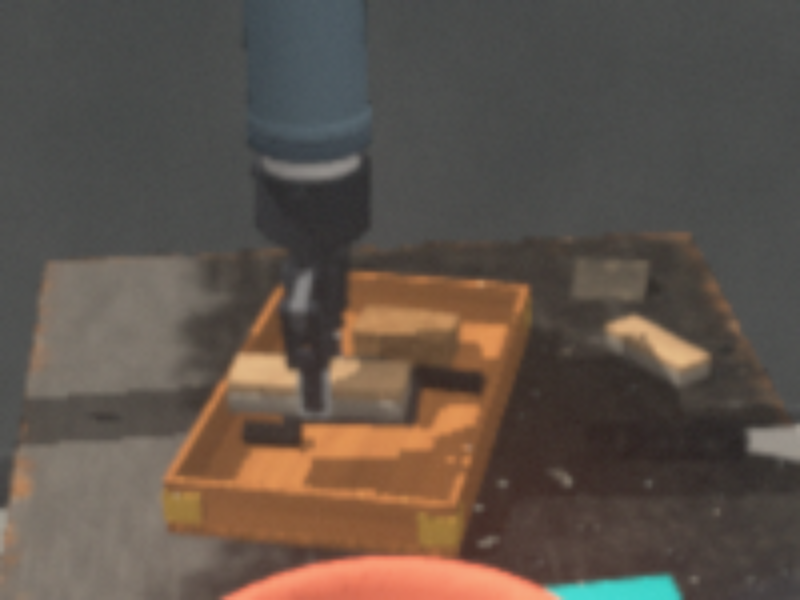

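The side view shows the stone hanging level in the fingers, spanning crop x 228–412 with the finger at 313, and the other pieces are undisturbed. Continuing up, then across.

```bash
python3 -m creep '[{"fingers":0.03,"dx":0,"dy":0,"dz":-0.004,"roll":0},{"fingers":0.03,"dx":0,"dy":0,"dz":-0.015,"roll":0},{"fingers":0.03,"dx":0,"dy":0,"dz":-0.032,"roll":0},{"fingers":0.03,"dx":0,"dy":0,"dz":-0.05,"roll":0},{"fingers":0.03,"dx":0,"dy":0,"dz":-0.068,"roll":0},{"fingers":0.03,"dx":0.0,"dy":0,"dz":-0.086,"roll":0},{"fingers":0.03,"dx":0.001,"dy":0.005,"dz":-0.102,"roll":0},{"fingers":0.03,"dx":0.004,"dy":0.015,"dz":-0.114,"roll":0},{"fingers":0.03,"dx":0.008,"dy":0.03,"dz":-0.119,"roll":0},{"fingers":0.03,"dx":0.014,"dy":0.05,"dz":-0.119,"roll":0}]'
python3 -m creep '[{"fingers":0.03,"dx":0.006,"dy":0.02,"dz":0,"roll":0},{"fingers":0.03,"dx":0.013,"dy":0.045,"dz":0,"roll":0},{"fingers":0.03,"dx":0.02,"dy":0.07,"dz":0,"roll":0},{"fingers":0.03,"dx":0.026,"dy":0.095,"dz":0,"roll":0},{"fingers":0.03,"dx":0.033,"dy":0.12,"dz":0,"roll":0},{"fingers":0.03,"dx":0.04,"dy":0.145,"dz":0,"roll":0},{"fingers":0.03,"dx":0.046,"dy":0.168,"dz":0,"roll":0},{"fingers":0.03,"dx":0.052,"dy":0.186,"dz":0,"roll":0},{"fingers":0.03,"dx":0.055,"dy":0.197,"dz":0,"roll":0},{"fingers":0.03,"dx":0.055,"dy":0.2,"dz":0,"roll":0}]'
python3 -c "
from h import *
go([.517,-.257,.192])"
```

```text
t: 7.5
position: [0.5042, 0.0529, 0.1928]
orientation: [[0.975, -0.223, 0.002], [-0.223, -0.975, -0.0], [0.002, -0.0, -1.0]]
contact_force: [0.1, -0.1, -4.5]
grip_width: 0.0407
grip_force: 61.8
t: 8.5
position: [0.5125, -0.1553, 0.1913]
orientation: [[0.974, -0.225, -0.0], [-0.225, -0.974, -0.0], [-0.0, 0.0, -1.0]]
contact_force: [0.2, 0.3, -5.5]
grip_width: 0.041
grip_force: 61.6
t 8.5 pos [ 0.5125 -0.1553  0.1913] zax [-0. -0. -1.]
shift [ 0.0273  0.0981 -0.0007] joints [-29.  15.  93.  -0.  72.  74.]
F [ 0.24  0.29 -5.46] 0.04100983606744037 61.647316217422485
```

```bash
python3 -m creep '[{"fingers":0.03,"dx":0.002,"dy":0.008,"dz":0,"roll":0},{"fingers":0.03,"dx":0.007,"dy":0.025,"dz":0,"roll":0},{"fingers":0.03,"dx":0.013,"dy":0.045,"dz":0,"roll":0},{"fingers":0.03,"dx":0.018,"dy":0.065,"dz":0,"roll":0},{"fingers":0.03,"dx":0.022,"dy":0.08,"dz":0,"roll":0},{"fingers":0.03,"dx":0.025,"dy":0.09,"dz":0,"roll":0},{"fingers":0.03,"dx":0.027,"dy":0.096,"dz":0,"roll":0},{"fingers":0.03,"dx":0.027,"dy":0.098,"dz":0,"roll":0},{"fingers":0.03,"dx":0.027,"dy":0.098,"dz":0,"roll":0},{"fingers":0.03,"dx":0.027,"dy":0.098,"dz":0,"roll":0}]'
for i in 1 2 3; do python3 -m creep '[{"fingers":0.03,"dx":0,"dy":0,"dz":0,"roll":0},{"fingers":0.03,"dx":0,"dy":0,"dz":0,"roll":0},{"fingers":0.03,"dx":0,"dy":0,"dz":0,"roll":0},{"fingers":0.03,"dx":0,"dy":0,"dz":0,"roll":0},{"fingers":0.03,"dx":0,"dy":0,"dz":0,"roll":0},{"fingers":0.03,"dx":0,"dy":0,"dz":0,"roll":0},{"fingers":0.03,"dx":0,"dy":0,"dz":0,"roll":0},{"fingers":0.03,"dx":0,"dy":0,"dz":0,"roll":0},{"fingers":0.03,"dx":0,"dy":0,"dz":0,"roll":0},{"fingers":0.03,"dx":0,"dy":0,"dz":0,"roll":0}]' >/dev/null; done
python3 - <<'E'
from h import *
go([.517,-.257,.192])
c=read_camera('side');cv2.imwrite(f'pics/s5.png',cv2.resize(c['img'][80:330,130:400],None,fx=2.4,fy=2.4)[:,:,::-1])
E
```

```text
t: 9.5
position: [0.517, -0.2547, 0.1913]
orientation: [[0.975, -0.223, -0.0], [-0.223, -0.975, 0.001], [-0.0, -0.0, -1.0]]
contact_force: [-0.3, -0.1, -4.2]
grip_width: 0.0407
grip_force: 61.7
t 12.5 pos [ 0.517  -0.2554  0.1913] zax [-0. -0. -1.]
shift [ 0.0003  0.0016 -0.0007] joints [-37.  19.  88.  -0.  73.  66.]
F [ 0.59 -0.69 -4.77] 0.04083976527242543 61.689512729644775
```

View pics/s5.png

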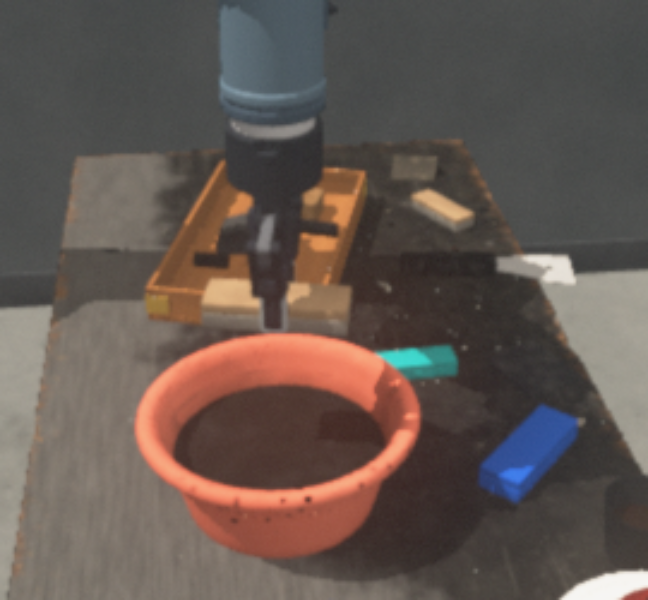

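The side view shows the stone held level at crop (277,305), above the basin. That matches the projected point over the basin's middle, and the basin and tray pieces haven't moved.

```bash
python3 -c "
from bench import *
print(job_done())"
```

```text
the job is handed in; nothing more can be done
None
```

The job is handed in with the whetstone gripped at about 62 N and held level and still above the middle of the basin, its underside about 9 cm above the rim, after a three-second hold. The last picture shows the basin and the visible tray pieces unmoved; no verdict came back.

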